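Draw a supply tray out of a deep rack with a pull hook

TASK

The tray in the blue rack has been pushed too far in for a hand to reach: take the pull hook by its wooden handle, drop its tip behind the tray's front wall and draw the tray straight out until both ball catches click into its notches and it is hard against its stop. Pull gently: the plastic front wall cracks if it is forced, and the tray is to be moved with the hook only. Then lay the hook back on the desk, clear of the rack, and leave the other things alone.

Things in the scene. Friction and masses are not known exactly. Their poses are not given: they have to be found in the camera images.
- rack: fixed tray rack on the desk: blue steel frame, wire top, 200 deep (x) x 260 wide (y) x 140 mm high. Origin: middle of its footprint at desk height; x points into the rack, z up. Open front at x = -100 mm. Underside of the wire top at z = 132 mm; opening between the runners 190 mm wide. The tray slides along x in the two runners with 2 mm play to each side and 2 mm in height.
- tray: green plastic tray, 120 deep (x) x 186 wide (y) x 56 mm high, about 0.35 to 0.65 kg with the things in its rear half. Origin: middle of its underside; x points into the rack. Sliding it takes about 2 to 8 N. Its front wall cracks at 16 N.
- tray_lip (a point): middle of the upper edge of the tray's upright front wall, 74 mm above the desk; axes as the rack's. The wall is 4 mm thick (2 mm to each side of this point); a grip lip juts out 11 mm in front of it. Behind it lies an empty compartment 42 mm deep (x), 178 mm wide, floor 52 mm below the edge. At the start this point is 50 to 76 mm inside the rack's front.
- catch_left (a joint): how far the left sprung ball of the click stop is pushed back, in m: 0.003 while it rides on the tray's side flange, from the start on; under 0.001 (0 = fully out) once it has clicked into the flange's notch. Spring 400 N/m, 1 N preload.
- catch_right (a joint): the same for the right ball. Just as the balls click in, the tray meets a hard stop. Balls and stop sit on a strap that is screwed on by hand, not always at the same place: with the tray fully out, the wall's upper edge (tray_lip) stands somewhere between x = -80 and -117 mm in the rack's frame.
- hook_handle (a point): centre of the wooden handle of the pull hook (0.16 kg), half-way up. Handle 90 long (x) x 22 wide (y) x 34 mm high (z), standing upright on the desk at the start; x points from the handle to the tip, z up.
- hook_tip (a point): near the end of the hook's steel tip, 140 mm ahead (x) of the handle's centre and 9 mm below it; the lowest point is 12.5 mm below the handle's centre. The rod is 7 mm thick: it cranks up in front of the handle, runs level (axis 23 mm, underside 19.5 mm above the handle's centre) and is turned straight down at x = 140 mm.
- water_glass: drinking glass, 80 mm wide, 91 mm high, stands left of the rack; origin under its centre. Leave alone.
- glue_stick: glue stick, 26 mm wide, 86 mm high, stands behind the glass; origin under its centre. Leave alone.
- cup_red: paint tub with red paint, 107 mm wide, 68 mm high, right; origin under its centre. Leave alone.
- cup_orange: paint tub with orange paint, 103 mm wide, 75 mm high, right; origin under its centre. Leave alone.
- gold_jar: small dark jar, 51 mm wide, 44 mm high, on the left; origin under its centre. Leave alone.
Not all that is in view belongs to the job. Leave any orange look-alike of the part that bears hook_handle alone.

How it is judged:
By the outcome, as a careful person would: the job done as asked, in the order asked, and still so for the second after the job is handed in, with the robot touching nothing.
It also fails if it takes over 54 s, if anything falls off the work surface, if the arm or the gripper's body presses on something with over 40 N, if the wrist force passes 120 N, or if a joint passes its speed limit or range.

ROBOT

A 6-joint arm with a two-finger parallel gripper is mounted at the origin on a cart in front of the work surface, level with it; the furniture and walls round the work are solid. World frame = base frame: x ahead of the robot, y to its left, z up, the work surface at z = 0. Lengths are in m, angles in rad, forces in N, time in s.
With the tool pointing down it reaches from about 0.375 to 0.825 m from the base axis. Payload 5.5 kg.
Tool frame: the origin (TCP) lies on the centre line of the jaws, within the pads' length; the fingertips stand 8 mm ahead of it and the grasp point (between the pads) lies 11 mm behind it; z points along the fingers, y is the line along which they close (so a half turn about z gives the same grasp; the last joint's range is limited). The gripper opens to 85 mm and grips with 20 to 120 N. Pads are 22 mm wide; open, the fingers measure 114 mm over their backs; the gripper's body (76 mm by 85 mm) begins 54 mm behind the grasp point. The pads swing forward as they close: fully open they stand 13 mm farther back than shut.
Start: joints at [1.153, 0.314, -0.047, 1.21, 0, 1.571], TCP at [0.243, 0.548, 0.239] pointing down, gripper open.
Joint ranges: [-2.67, 2.67], [-0.69, 1.73], [-1.03, 1.25], [-2.08, 2.16], [-1.42, 1.45], [-3.14, 3.14]. Speed limits (rad/s): [2.39, 2.39, 3.01, 3.14, 3.14, 3.14].

INTERFACE

Orientations are given as a unit quaternion [x, y, z, w].
In Python, from station import arm gives the robot as it stands.
- The arm moves only by the tool carry_out, never from a script. Its arguments are lists of equal length, an entry for each row: "fingers": the opening, from 0 (shut) to 1 (fully open); "delta_pos": the shift along the tool's x, y, z in mm, a list of three; "roll": the turn about the tool's z in rad. A call has exactly 10 rows; each row shifts and turns the commanded pose from where the row before left it, along the tool's axes as they then stand; what a row does not reach is not made up. A row lasts 1/8 s, in which the tool goes at most 62.5 mm and 10.7 degrees, less where a joint would pass 70% of its speed; a pose out of reach is approached as far as the arm can. A call with a gripper value outside its range is refused whole. The fingers move at their own pace and stop on an object; "squeeze" is the grip in N (left out, the last holds). Time passes only in rows, so rows that do not move let the fingers close, or fill a call up. It gives the time, the measured TCP pose, the force, the opening and the grip force at its end, in the units of the state.
- arm.read_state(): the state, without advancing time (a new reading comes with each control period).
- arm.camera(name): name is "scene" or "top" or "wrist"; returns a dict with "pixels" (384x512x3 uint8, red, green, blue), "mtx" (3x3 intrinsics, pixels), "R" (3x3) and "t" (3): a world point X has camera coordinates R X + t. Camera axes: x right, y down, z forward; pixel columns grow to the right and rows downward; lengths in m; the calibration is good to about 2 mm. A picture is of the moment at which its call begins. There is no depth.
- arm.finish_job(): hands the job in; it is judged then, once.
The state is a dict: "clock": time; "joint_pos": joint angles; "qvel": joint speeds; "tau": joint torques, N m; "ee_pos": TCP position; "eef_rot": TCP orientation; "wrist_force": force on the tool from outside, world axes, zero at the start; "torque": the same for the moment, N m; "grip_width": opening from 0.0 (shut) to 1.0 (fully open); "gripper_force": force on a finger pad.
Only numpy, scipy, OpenCV 4.12 (cv2) and the standard library are available. Lean on these libraries where they do the work, as an engineer would, in place of code of your own. Each camera call takes 0.05 s, during which the arm holds its last target. There are 200 camera calls.

## Working session

There is one attempt and no reset: what is moved stays moved. The work goes in short steps, Python scripts to look and compute and a tool call to move; the robot and the scene stay as the last step left them, time stands still between calls to the robot, and variables do not carry over. Pictures are saved under pics/ and viewed, at most 10 in all, crops included, and the job is handed in when it is done.

Besides the shell and the picture viewer there is one more tool, called after "Call:" as a command line: name --pt "numbers of a row" for each row, then --argument value for the rest. carry_out: Moves the arm, as the interface text tells. Its arguments: {"type":"object","properties":{"fingers":{"type":"array"},"delta_pos":{"type":"array"},"roll":{"type":"array"},"squeeze":{"type":"number"}},"required":["fingers","delta_pos","roll"]}

```bash
mkdir -p pics
cat > h.py <<'E'
import numpy as np, cv2
from station import arm
def snap(n,f=None):
    c=arm.camera(n)
    if f: cv2.imwrite('pics/'+f,cv2.cvtColor(c['pixels'],cv2.COLOR_RGB2BGR))
    return c
def onplane(c,u,v,z):
    d=c['R'].T@np.linalg.inv(c['mtx'])@np.array([u,v,1.]); o=-c['R'].T@c['t']
    return o+d*(z-o[2])/d[2]
def proj(c,X):
    p=c['mtx']@(c['R']@np.array(X)+c['t']); return p[:2]/p[2]
E
python3 - <<'E'
from h import *
import pickle
a=snap('scene');b=snap('top');pickle.dump((a,b),open('c0.pkl','wb'))
im=np.vstack([a['pixels'],b['pixels']])
cv2.imwrite('pics/s0.png',a['pixels'][:,:,::-1]);cv2.imwrite('pics/t0.png',b['pixels'][:,:,::-1])
for c in(a,b):print(-c['R'].T@c['t'],c['R'][2])
print(arm.read_state())
E
```

```text
[-0.1186941  -0.82462663  1.0048658 ] [ 0.49752211  0.54984609 -0.6709255 ]
[ 0.42690731 -0.07480982  1.18630541] [ 0.09632601 -0.0042681  -0.99534069]
{'clock': 0.1, 'joint_pos': array([ 1.15298928e+00,  3.14151589e-01, -4.79585068e-02,  1.21021097e+00,
        3.99837410e-06,  1.57080492e+00]), 'qvel': array([-0.00075761, -0.00087349,  0.0039797 ,  0.00221208, -0.00050092,
       -0.0013792 ]), 'tau': array([ 1.71685128e-04, -5.40764773e+01,  3.40542626e+01,  1.11706488e-02,
        1.80774913e-05,  5.69551361e-06]), 'ee_pos': array([0.24324927, 0.54792998, 0.23853203]), 'eef_rot': array([ 2.07391533e-01,  9.78257722e-01, -7.45379348e-04, -1.60058023e-04]), 'wrist_force': array([-0.16994759, -0.10322215, -0.66069265]), 'torque': array([ 0.00696303, -0.02739735,  0.01776451]), 'gripper_force': 0.0, 'grip_width': 1.0027324764339087}
```

View pics/s0.png

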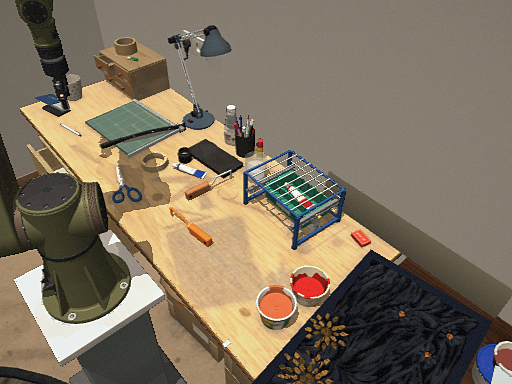

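View pics/t0.png

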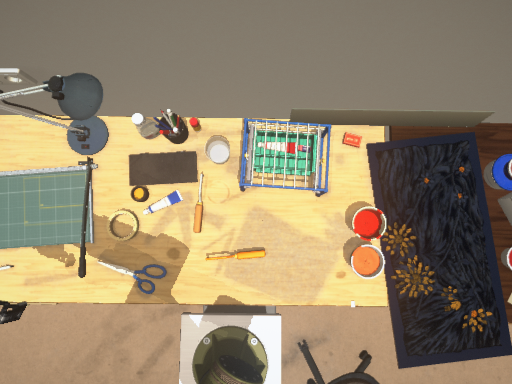

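Two hook-like things: one at top (198,217), or scene (198,190), with a brown wooden handle and its rod pointing up the image towards (201,175). The other is at top (250,253), or scene (200,238), bright orange, with its rod pointing left. The brown wooden one fits; the orange one is the look-alike. I'll confirm this in an enlarged crop.

Run:
```python
from h import *
import pickle
a,b=pickle.load(open('c0.pkl','rb'))
A=cv2.resize(a['pixels'][145:255,150:350],None,fx=4,fy=4,interpolation=2)[:300]
A=cv2.resize(a['pixels'][150:250,155:355],(800,400),interpolation=2)
B=cv2.resize(b['pixels'][115:265,185:335],(600,600),interpolation=2)
A2=cv2.resize(a['pixels'][145:255,160:350],(518,300),interpolation=2)
B2=cv2.resize(b['pixels'][112:267,185:340],(600,600),interpolation=2)
S=cv2.resize(a['pixels'][160:210,175:245],(200,143),interpolation=2)
out=np.zeros((600,800,3),np.uint8);out[:, :600]=B2;out[:143,600:]=S
out[150:350,600:]=cv2.resize(a['pixels'][145:250,240:345],(200,200),interpolation=2)
cv2.imwrite('pics/crop.png',out[:,:,::-1])
# masks
for n,c in(('scene',a),('top',b)):
    hsv=cv2.cvtColor(c['pixels'],cv2.COLOR_RGB2HSV)
    m=cv2.inRange(hsv,(5,140,60),(18,255,255))
    k,l,s,ce=cv2.connectedComponentsWithStats(m)
    print(n,[(s[i].tolist(),ce[i].round(1).tolist()) for i in range(1,k) if s[i,4]>40])
```

```text
scene [([95, 57, 39, 42, 275], [113.9, 78.3]), ([114, 65, 17, 20, 90], [121.7, 73.7]), ([21, 111, 62, 72, 160], [53.1, 148.3]), ([185, 182, 26, 18, 231], [197.4, 190.1]), ([170, 207, 42, 40, 346], [194.8, 230.1]), ([107, 210, 35, 41, 101], [124.7, 231.5]), ([351, 229, 20, 15, 62], [360.2, 236.5]), ([400, 258, 112, 74, 580], [446.5, 289.0]), ([153, 264, 71, 82, 289], [190.5, 307.9]), ([259, 285, 34, 34, 815], [275.8, 302.7]), ([175, 301, 8, 12, 44], [178.9, 305.9]), ([310, 314, 15, 16, 88], [317.6, 322.1]), ([314, 321, 23, 30, 206], [325.6, 335.9]), ([331, 325, 15, 6, 56], [337.8, 327.4]), ([469, 337, 19, 32, 77], [478.0, 351.8]), ([226, 347, 28, 35, 137], [239.6, 364.9]), ([307, 354, 14, 18, 74], [312.6, 362.4]), ([292, 357, 14, 15, 71], [299.2, 363.4]), ([293, 368, 36, 16, 201], [311.4, 376.4]), ([460, 371, 15, 13, 94], [467.1, 378.8]), ([278, 374, 19, 5, 63], [287.1, 376.0])]
top [([392, 124, 120, 17, 1141], [454.6, 131.1]), ([343, 132, 19, 16, 187], [351.9, 139.7]), ([477, 138, 35, 32, 500], [491.5, 150.5]), ([484, 182, 26, 36, 405], [494.2, 201.2]), ([194, 202, 9, 31, 211], [197.9, 217.8]), ([491, 220, 21, 104, 992], [503.4, 258.5]), ([361, 225, 20, 14, 66], [373.2, 233.8]), ([384, 224, 28, 33, 272], [399.6, 237.3]), ([352, 246, 28, 29, 630], [365.4, 260.1]), ([235, 250, 31, 9, 72], [249.0, 252.0]), ([395, 258, 28, 39, 391], [409.7, 278.0]), ([423, 277, 12, 7, 49], [427.2, 280.3]), ([418, 285, 10, 10, 42], [422.1, 289.0]), ([444, 301, 17, 10, 97], [453.3, 305.7]), ([469, 308, 18, 24, 196], [476.8, 319.3])]
```

View pics/crop.png

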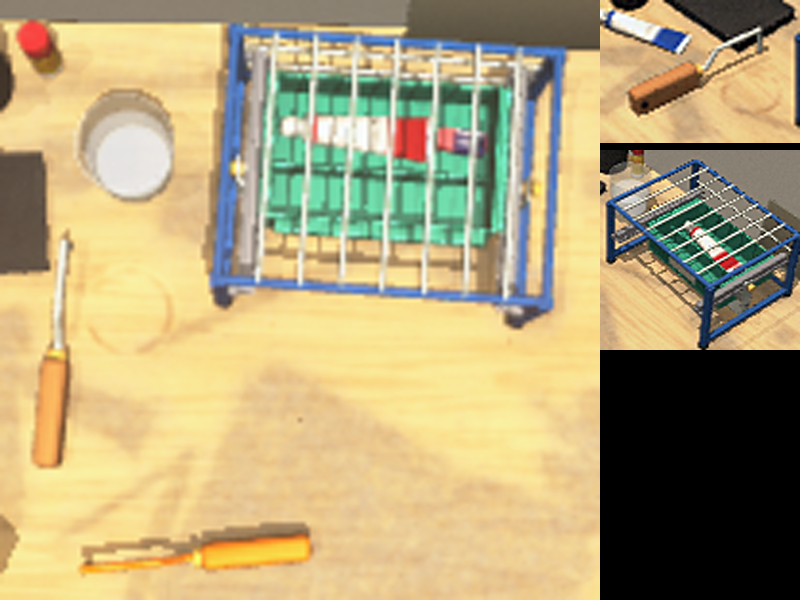

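Confirmed: the pull hook is the brown wooden one, with its handle at crop (52,410) and its tip at (66,237). The orange one at (255,550) lies flat and stays untouched. The rack's upper frame corners are at crop (230,25), (565,48), (550,310) and (212,288), with brass catches at (237,168) and (530,187). The tray front is at about crop v=235.

Run:
```python
from h import *
import pickle
a,b=pickle.load(open('c0.pkl','rb'))
P=lambda u,v,z:onplane(b,185+u/3.871,112+v/3.871,z)
c=[P(*q,.14) for q in((230,25),(565,48),(550,310),(212,288))]
for q in c:print('corner',q.round(4))
cen=sum(c)/4; ax=(c[0]+c[1]-c[2]-c[3])/2; ay=(c[0]+c[3]-c[1]-c[2])/2
print('rack',cen,np.linalg.norm(ax),np.linalg.norm(ay),'yaw',np.degrees(np.arctan2(ax[1],ax[0])),np.degrees(np.arctan2(-ay[0],ay[1])))
# handle via long axis of mask, top
hsv=cv2.cvtColor(b['pixels'],cv2.COLOR_RGB2HSV)
m=cv2.inRange(hsv,(5,140,60),(18,255,255));m[:,:185]=0;m[:,210:]=0;m[:195]=0;m[240:]=0
pts=cv2.findNonZero(m); print(cv2.minAreaRect(pts))
print('handle ctr top',P(52,410,.034).round(4),'mask',onplane(b,197.9,217.8,.03).round(4))
print('ends',P(47,466,.034).round(4),P(57,357,.034).round(4),'tip bend',P(66,237,.042).round(4),P(66,237,.02).round(4))
t=P(66,237,.04)-P(52,410,.034);print('hook yaw',np.degrees(np.arctan2(t[1],t[0])),np.linalg.norm(t[:2]))
R=lambda p:np.array([(p-cen)[:2]@ax[:2]/np.linalg.norm(ax[:2]),(p-cen)[:2]@ay[:2]/np.linalg.norm(ay[:2])])
for q in((275,225),(375,238),(480,243)):print('trayfront',P(*q,.074),R(P(*q,.074)))
print('glass top',P(127,140,.091),'brass',R(P(237,168,.08)),R(P(530,187,.08)))
```

```text
corner [ 0.7475 -0.0373  0.14  ]
corner [ 0.7335 -0.2928  0.14  ]
corner [ 0.5327 -0.2804  0.14  ]
corner [ 0.5456 -0.0273  0.14  ]
rack [ 0.63981889 -0.15940996  0.14      ] 0.20165881421026063 0.2546637015852331 yaw -3.183551837627999 -3.0366001125802007
((197.9010009765625, 216.99009704589844), (7.562282562255859, 30.448139190673828), 5.710593223571777)
handle ctr top [0.4555 0.1064 0.034 ] mask [0.456  0.1087 0.03  ]
ends [0.41   0.1091 0.034 ] [0.4989 0.1035 0.034 ] tip bend [0.5971 0.0978 0.042 ] [0.6004 0.1011 0.02  ]
hook yaw -3.3387939308673453 0.14216816877984767
trayfront [ 0.60448787 -0.07365521  0.074     ] [-0.04003888  0.08376272]
trayfront [ 0.59515569 -0.1536753   0.074     ] [-0.04491274  0.00336063]
trayfront [ 0.59233912 -0.23761071  0.074     ] [-0.04306363 -0.08060613]
glass top [0.66803373 0.044365   0.091     ] brass [0.00273858 0.11703893] [ 0.00382646 -0.11721743]
```

Call:
carry_out --fingers '[1, 1, 1, 1, 1, 1, 1, 1, 1, 1]' --pt "-36 -32 10" --pt "-36 -32 10" --pt "-36 -32 10" --pt "-36 -32 10" --pt "-36 -32 10" --pt "-36 -32 10" --pt "-36 -32 10" --pt "-36 -32 10" --pt "-36 -33 10" --pt "-36 -34 10" --roll '[0, 0, 0, 0, 0, 0, 0, 0, -0.18, -0.18]' --squeeze 60

```text
clock: 1.35
ee_pos: [0.4472, 0.1132, 0.1397]
eef_rot: [0.034, 0.999, 0.0, -0.0]
wrist_force: [0.8, 1.2, 0.8]
grip_width: 0.999
gripper_force: 0.0
```

Run:
```python
from h import *
from scipy.spatial.transform import Rotation as Ro
c=snap('wrist','w1.png'); s=arm.read_state();print(s['clock'],s['ee_pos'],Ro.from_quat(s['eef_rot']).as_matrix().round(3))
print('cam',-c['R'].T@c['t'])
hsv=cv2.cvtColor(c['pixels'],cv2.COLOR_RGB2HSV);m=cv2.inRange(hsv,(4,120,50),(17,255,255))
k,l,st,ce=cv2.connectedComponentsWithStats(m);print([(st[i].tolist(),ce[i].round(0).tolist()) for i in range(1,k) if st[i,4]>300])
print('expected',proj(c,(.455,.1065,.034)),proj(c,(.41,.109,.034)),proj(c,(.5,.1035,.034)))
```

```text
1.4 [0.4497225  0.10914449 0.13878405] [[-0.998  0.062  0.001]
 [ 0.062  0.998 -0.004]
 [-0.001 -0.004 -1.   ]]
cam [0.36347246 0.11881534 0.27513396]
[([73, 28, 129, 40, 1568], [138.0, 44.0]), ([0, 47, 82, 47, 2524], [33.0, 69.0]), ([237, 144, 27, 113, 2648], [251.0, 197.0]), ([458, 259, 30, 26, 437], [473.0, 271.0])]
expected [246.25207583 206.15169004] [245.14682507 151.12077975] [246.65711419 255.3052757 ]
```

View pics/w1.png

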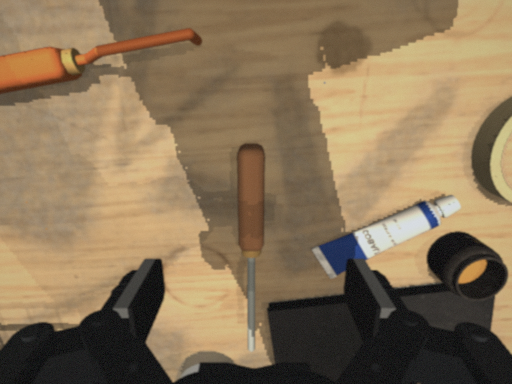

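The wrist view shows the wooden handle from (251,144) to (251,252), with the rod running down to (251,345). The orange look-alike is at the upper left and well clear.

Run:
```python
from h import *
c=arm.camera('wrist')
for q in((251,145,.034),(251,197,.034),(251,252,.03),(251,345,.043)):print(onplane(c,*q))
print(arm.read_state()['ee_pos'])
```

```text
[0.40813138 0.10911151 0.034     ]
[0.44979764 0.10642898 0.034     ]
[0.501555   0.10304639 0.03      ]
[0.59042466 0.09748852 0.043     ]
[0.44830567 0.11142441 0.13912185]
```

Call:
carry_out --fingers '[1, 1, 1, 1, 1, 1, 1, 0.2, 0, 0]' --pt "4 -2.5 22" --pt "3 -2 22" --pt "0 0 22" --pt "0 0 22" --pt "0 0 22" --pt "0 0 12" --pt "0 0 5" --pt "0 0 0" --pt "0 0 0" --pt "0 0 0" --roll '[0, 0, 0, 0, 0, 0, 0, 0, 0, 0]' --squeeze 60

```text
clock: 2.7
ee_pos: [0.4405, 0.1109, 0.0137]
eef_rot: [0.036, 0.999, 0.0, 0.001]
wrist_force: [0.3, -0.4, -0.3]
grip_width: 0.375
gripper_force: 0.0
```

Call:
carry_out --fingers '[0, 0, 0, 0, 0, 0, 0, 0, 0, 0]' --pt "0 0 0" --pt "0 0 0" --pt "0 0 0" --pt "0 0 0" --pt "0 0 -5" --pt "0 0 -15" --pt "0 0 -20" --pt "0 0 -20" --pt "0 0 -15" --pt "0 0 -6" --roll '[0, 0, 0, 0, 0, 0, 0, 0, 0, 0]'

```text
clock: 3.95
ee_pos: [0.4405, 0.1109, 0.0954]
eef_rot: [0.036, 0.999, 0.0, 0.001]
wrist_force: [0.5, -0.4, -1.7]
grip_width: 0.243
gripper_force: 58.7
```

Run:
```python
from h import *
import pickle
a=snap('scene');b=snap('top');w=snap('wrist');s=arm.read_state();pickle.dump((a,b,w,s),open('c1.pkl','wb'))
out=np.zeros((600,800,3),np.uint8)
out[:300,:400]=cv2.resize(a['pixels'][100:250,130:330],(400,300),interpolation=2)
out[:300,400:]=cv2.resize(b['pixels'][115:265,160:360],(400,300),interpolation=2)
out[300:,:400]=cv2.resize(w['pixels'],(400,300))
cv2.imwrite('pics/g1.png',out[:,:,::-1]);print(s)
```

```text
{'clock': 4.1, 'joint_pos': array([ 2.46679311e-01,  1.57483065e-01, -6.02502593e-01,  8.10726239e-01,
       -2.89486440e-05,  3.19503081e-01]), 'qvel': array([ 0.00047679,  0.01177022, -0.01069998, -0.00467295, -0.00192259,
       -0.00104616]), 'tau': array([-1.52790319e-03, -4.03647816e+01,  2.98968959e+01,  4.74555593e-02,
       -1.14450767e-02, -6.77618218e-06]), 'ee_pos': array([0.43989415, 0.1107591 , 0.09413171]), 'eef_rot': array([ 3.64038401e-02,  9.99337160e-01, -2.10661077e-06,  4.45773043e-05]), 'wrist_force': array([ 0.0087402 ,  0.27402934, -1.91723798]), 'torque': array([-0.04538092, -0.00398723, -0.0276736 ]), 'gripper_force': 58.68200898170471, 'grip_width': 0.2432189763886871}
```

View pics/g1.png

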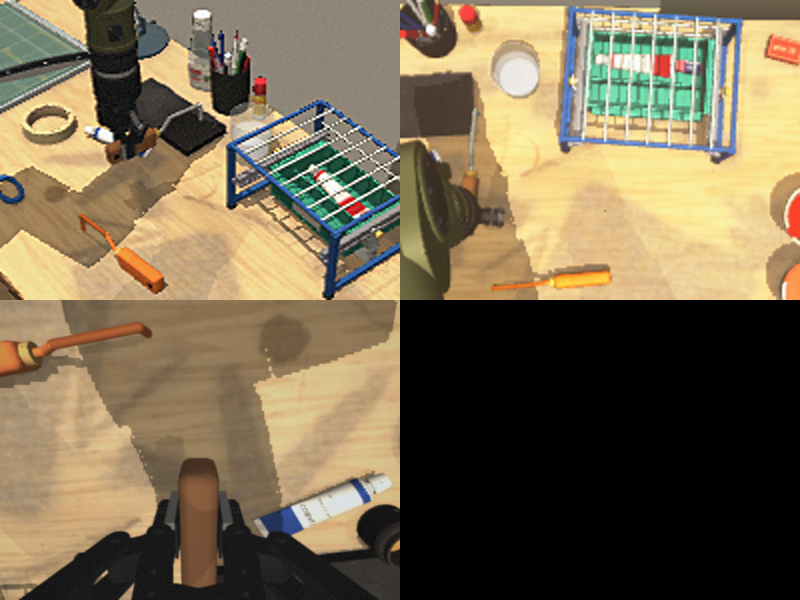

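The hook is held level and square in the jaws. The bend above the tip is near g1 (474,112), top pixel (197,171), and the rack and tray are unchanged.

Run:
```python
from h import *
import pickle
a,b,w,s=pickle.load(open('c1.pkl','rb'))
# rod mask top: bright gray column, find extents
sub=b['pixels'][160:206,190:206].astype(int)
hsv=cv2.cvtColor(b['pixels'],cv2.COLOR_RGB2HSV)[160:206,190:206]
for r in range(0,46,2): print(160+r,hsv[r,:,1].tolist())
```

```text
160 [86, 85, 85, 86, 86, 85, 100, 109, 109, 108, 100, 99, 100, 99, 97, 97]
162 [83, 82, 90, 92, 87, 86, 98, 113, 115, 114, 101, 96, 95, 95, 93, 95]
164 [85, 88, 88, 85, 88, 81, 93, 110, 113, 116, 113, 103, 98, 99, 104, 102]
166 [85, 86, 89, 89, 88, 84, 95, 113, 115, 118, 117, 119, 104, 103, 106, 108]
168 [85, 87, 86, 85, 87, 87, 87, 113, 114, 117, 122, 125, 115, 110, 109, 109]
170 [87, 86, 91, 88, 86, 86, 47, 41, 52, 108, 124, 122, 103, 101, 100, 101]
172 [86, 84, 89, 88, 88, 87, 38, 40, 51, 50, 108, 122, 104, 99, 98, 98]
174 [86, 87, 92, 86, 92, 88, 41, 41, 98, 125, 125, 126, 128, 111, 107, 105]
176 [87, 83, 86, 86, 85, 76, 37, 42, 109, 125, 121, 122, 122, 104, 102, 103]
178 [86, 87, 88, 89, 85, 53, 40, 58, 110, 123, 121, 125, 125, 112, 105, 107]
180 [85, 90, 87, 87, 88, 46, 39, 61, 114, 120, 124, 124, 128, 112, 109, 110]
182 [103, 102, 109, 110, 113, 43, 41, 83, 120, 122, 125, 125, 125, 114, 112, 112]
184 [125, 123, 125, 125, 121, 47, 42, 102, 125, 128, 128, 127, 130, 131, 116, 113]
186 [127, 127, 125, 128, 113, 42, 42, 116, 128, 125, 127, 130, 132, 130, 133, 123]
188 [122, 122, 122, 124, 78, 41, 60, 120, 129, 127, 124, 126, 126, 129, 126, 107]
190 [121, 122, 123, 125, 74, 40, 64, 124, 130, 130, 129, 128, 129, 128, 126, 125]
192 [123, 124, 124, 128, 78, 48, 75, 123, 128, 129, 131, 131, 131, 129, 131, 128]
194 [108, 115, 116, 121, 92, 49, 70, 126, 129, 130, 132, 130, 132, 130, 130, 131]
196 [105, 114, 120, 119, 96, 50, 47, 124, 130, 131, 130, 132, 130, 132, 132, 132]
198 [112, 114, 116, 116, 105, 46, 45, 119, 128, 130, 127, 128, 127, 127, 129, 128]
200 [118, 117, 126, 148, 146, 127, 134, 142, 131, 123, 123, 124, 124, 124, 128, 129]
202 [119, 120, 139, 167, 174, 174, 174, 171, 142, 126, 124, 125, 127, 127, 129, 131]
204 [119, 154, 166, 168, 168, 167, 166, 163, 144, 128, 118, 119, 120, 121, 122, 122]
```

Run:
```python
from h import *
import pickle
a,b,w,s=pickle.load(open('c1.pkl','rb'))
e=onplane(b,196.7,169.5,.122);f=onplane(b,195.5,198,.122)
d=(e-f)/np.linalg.norm(e-f);tip=e-d*.0035
ya=np.arctan2(d[1],d[0]);print('tip',tip,'yaw',np.degrees(ya),'TCP',s['ee_pos'],'tip-TCP',tip-s['ee_pos'])
th=np.radians(-3.1);T=np.array([.640,-.1594])+np.array([np.cos(th),np.sin(th)])*(-.010)
print('target',T,'delta world',T-tip[:2])
```

```text
tip [0.59263684 0.10187297 0.122     ] yaw -0.6770268103713033 TCP [0.43989415 0.1107591  0.09413171] tip-TCP [ 0.15274269 -0.00888613  0.02786829]
target [ 0.63001463 -0.15885921] delta world [ 0.0373778  -0.26073218]
```

```bash
cat > plan.py <<'E'
import numpy as np
def plan(x,y,psi,wps):
    """psi: tool-y angle minus 90deg (=hook yaw); wps: (x,y,yawdeg,nrows)"""
    psi=np.radians(psi)
    for X,Y,Q,n in wps:
        Q=np.radians(Q)
        for i in range(n):
            k=n-i; dw=np.array([X-x,Y-y])/k; dq=(Q-psi)/k
            ex=np.array([-np.cos(psi),-np.sin(psi)]); ey=np.array([-np.sin(psi),np.cos(psi)])
            print([round(1000*dw@ex,1),round(1000*dw@ey,1),0],round(-dq,3))
            x+=dw[0];y+=dw[1];psi+=dq
E
python3 -c "
from plan import *
plan(.440,.111,-4.2,[(.390,.040,-25,5),(.384,-.05,-25,5),(.378,-.1446,-3.3,6)])"
```

```text
[np.float64(8.9), np.float64(-14.9), 0] 0.073
[np.float64(7.8), np.float64(-15.5), 0] 0.073
[np.float64(6.7), np.float64(-16.0), 0] 0.073
[np.float64(5.5), np.float64(-16.5), 0] 0.073
[np.float64(4.3), np.float64(-16.8), 0] 0.073
[np.float64(-6.5), np.float64(-16.8), 0] -0.0
[np.float64(-6.5), np.float64(-16.8), 0] -0.0
[np.float64(-6.5), np.float64(-16.8), 0] -0.0
[np.float64(-6.5), np.float64(-16.8), 0] -0.0
[np.float64(-6.5), np.float64(-16.8), 0] -0.0
[np.float64(-5.8), np.float64(-14.7), 0] -0.063
[np.float64(-4.8), np.float64(-15.0), 0] -0.063
[np.float64(-3.9), np.float64(-15.3), 0] -0.063
[np.float64(-2.9), np.float64(-15.5), 0] -0.063
[np.float64(-1.9), np.float64(-15.7), 0] -0.063
[np.float64(-0.9), np.float64(-15.8), 0] -0.063
```

Call:
carry_out --fingers '[0, 0, 0, 0, 0, 0, 0, 0, 0, 0]' --pt "9 -15 0" --pt "8 -15.5 0" --pt "6.5 -16 0" --pt "5.5 -16.5 0" --pt "4.5 -17 0" --pt "-6.5 -17 0" --pt "-6.5 -17 0" --pt "-6.5 -17 0" --pt "-6.5 -17 0" --pt "-6.5 -17 0" --roll '[0.073, 0.073, 0.073, 0.073, 0.073, 0, 0, 0, 0, 0]'

```text
clock: 5.35
ee_pos: [0.3822, -0.0516, 0.0934]
eef_rot: [0.217, 0.976, -0.0, -0.001]
wrist_force: [-0.0, 0.1, -1.7]
grip_width: 0.247
gripper_force: 58.8
```

Call:
carry_out --fingers '[0, 0, 0, 0, 0, 0, 0, 0, 0, 0]' --pt "-6 -14.5 0" --pt "-5 -15 0" --pt "-4 -15.5 0" --pt "-3 -15.5 0" --pt "-2 -15.5 0" --pt "-1 -16 0" --pt "0 0 0" --pt "0 0 0" --pt "0 0 0" --pt "0 0 0" --roll '[-0.063, -0.063, -0.063, -0.063, -0.063, -0.063, 0, 0, 0, 0]'

```text
clock: 6.6
ee_pos: [0.3777, -0.1456, 0.0941]
eef_rot: [0.03, 1.0, 0.0, -0.0]
wrist_force: [-0.4, -1.0, -1.4]
grip_width: 0.249
gripper_force: 58.9
```

Run:
```python
from h import *
import pickle
a=snap('scene');b=snap('top');s=arm.read_state();pickle.dump((a,b,s),open('c2.pkl','wb'))
out=np.zeros((600,800,3),np.uint8)
out[:,:400]=cv2.resize(b['pixels'][110:260,230:330],(400,600),interpolation=2)
out[:300,400:]=cv2.resize(a['pixels'][130:280,180:380],(400,300),interpolation=2)
cv2.imwrite('pics/e1.png',out[:,:,::-1]);print(s['ee_pos'],s['eef_rot'],s['wrist_force'],s['clock'])
```

```text
[ 0.37779203 -0.14570287  0.09416701] [2.96994570e-02 9.99558873e-01 4.17760616e-06 3.37407632e-05] [-0.44607438  0.22707292 -0.86772105] 6.7
```

View pics/e1.png

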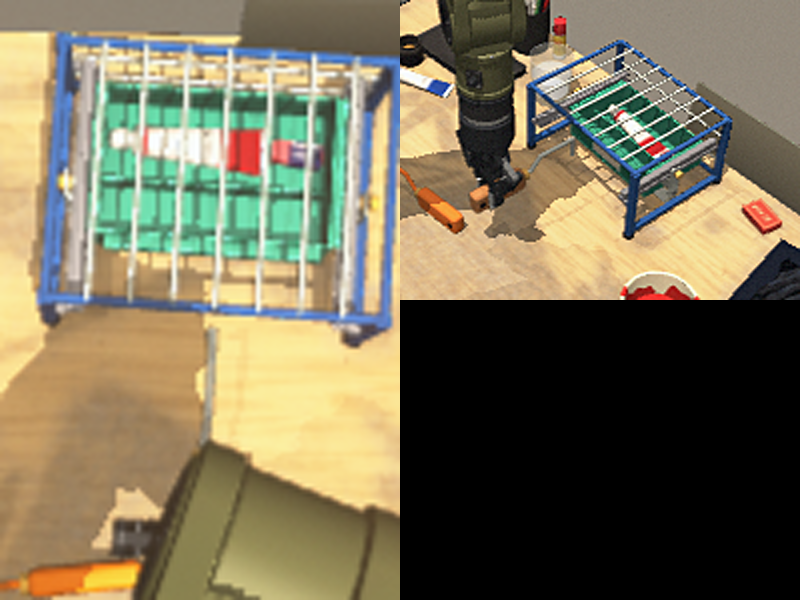

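The rod's front end is at e1 (213,328), i.e. top pixel (283.3,192), just in front of the rack's front bar and near its middle. The tray still sits with its front edge at e1 v≈248 to 262 and its back edge at v≈85 to 100.

Run:
```python
from h import *
import pickle
a,b,s=pickle.load(open('c2.pkl','rb'))
th=np.radians(-3.1);ex=np.array([np.cos(th),np.sin(th)]);ey=np.array([-ex[1],ex[0]]);cen=np.array([.640,-.1594])
P=lambda u,v,z:onplane(b,230+u/4,110+v/4,z)
R=lambda p:np.array([(p[:2]-cen)@ex,(p[:2]-cen)@ey]).round(4)
print('tip end',R(P(213,328,.122)),P(213,328,.122),'rod back',R(P(206,440,.122)))
for q in((110,248),(215,255),(320,262),(110,85),(330,100)):print(q,R(P(*q,.074)))
# column profile along a wire-free column through tray, crop v-> rack x
px=b['pixels']
for u in(262,283):
  print([(v,R(onplane(b,u,v,.074))[0],px[v,u].tolist()) for v in range(150,184)])
```

```text
tip end [-0.1072 -0.0011] [ 0.53289968 -0.15472249  0.122     ] rod back [-0.1896 -0.001 ]
(110, 248) [-0.0456  0.0788]
(215, 255) [-0.0455 -0.0025]
(320, 262) [-0.0454 -0.0839]
(110, 85) [0.0828 0.0875]
(330, 100) [ 0.0827 -0.0848]
[(150, np.float64(0.0243), [111, 221, 174]), (151, np.float64(0.0211), [110, 222, 174]), (152, np.float64(0.018), [110, 221, 173]), (153, np.float64(0.0148), [112, 222, 175]), (154, np.float64(0.0117), [88, 176, 135]), (155, np.float64(0.0086), [68, 101, 77]), (156, np.float64(0.0054), [67, 92, 71]), (157, np.float64(0.0023), [108, 213, 165]), (158, np.float64(-0.0009), [114, 223, 176]), (159, np.float64(-0.004), [114, 224, 176]), (160, np.float64(-0.0072), [114, 224, 177]), (161, np.float64(-0.0103), [114, 224, 176]), (162, np.float64(-0.0134), [114, 224, 177]), (163, np.float64(-0.0166), [116, 225, 177]), (164, np.float64(-0.0197), [115, 224, 178]), (165, np.float64(-0.0228), [95, 166, 130]), (166, np.float64(-0.0259), [86, 132, 105]), (167, np.float64(-0.0291), [82, 128, 99]), (168, np.float64(-0.0322), [107, 162, 135]), (169, np.float64(-0.0353), [113
[... 1453 characters left out ...]
4(-0.0277), [79, 115, 91]), (169, np.float64(-0.0309), [131, 234, 193]), (170, np.float64(-0.034), [103, 196, 152]), (171, np.float64(-0.0371), [104, 190, 149]), (172, np.float64(-0.0402), [117, 204, 163]), (173, np.float64(-0.0433), [110, 175, 142]), (174, np.float64(-0.0465), [167, 152, 115]), (175, np.float64(-0.0496), [189, 163, 125]), (176, np.float64(-0.0527), [204, 176, 136]), (177, np.float64(-0.0558), [207, 187, 149]), (178, np.float64(-0.0589), [189, 175, 145]), (179, np.float64(-0.062), [190, 176, 148]), (180, np.float64(-0.0651), [226, 209, 169]), (181, np.float64(-0.0682), [232, 216, 173]), (182, np.float64(-0.0713), [238, 232, 213]), (183, np.float64(-0.0744), [245, 242, 231])]
```

Call:
carry_out --fingers '[0, 0, 0, 0, 0, 0, 0, 0, 0, 0]' --pt "-3 0 3" --pt "-10 0 0" --pt "-14 0 0" --pt "-14 0 0" --pt "-14 0 0" --pt "-14 0 0" --pt "-14 0 0" --pt "-9 0 0" --pt "-5 0 0" --pt "0 0 0" --roll '[0, 0, 0, 0, 0, 0, 0, 0, 0, 0]'

```text
clock: 7.95
ee_pos: [0.4746, -0.1517, 0.0911]
eef_rot: [0.03, 1.0, 0.0, -0.0]
wrist_force: [-0.2, -0.1, -1.7]
grip_width: 0.247
gripper_force: 58.9
```

Run:
```python
from h import *
import pickle
a=snap('scene');b=snap('top');s=arm.read_state();pickle.dump((a,b,s),open('c3.pkl','wb'))
out=np.zeros((600,800,3),np.uint8)
out[:,:400]=cv2.resize(b['pixels'][110:230,240:320],(400,600),interpolation=2)
out[:400,400:]=cv2.resize(a['pixels'][140:240,240:340],(400,400),interpolation=2)
cv2.imwrite('pics/e2.png',out[:,:,::-1]);print(s['ee_pos'],s['wrist_force'],s['clock'])
```

```text
[ 0.47402838 -0.15167072  0.09101253] [ 0.45623278 -0.15617425 -2.26114253] 8.05
```

View pics/e2.png

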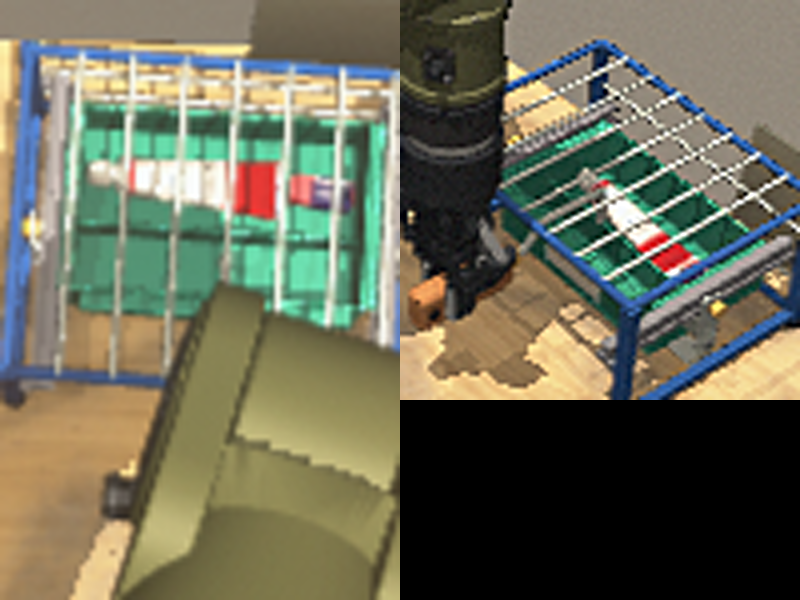

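The scene part shows the rod passing over the tray's front wall, with its tip at about e2 (598,195) above the front compartment. The top view is covered by the wrist. No contact force, so I'll drop the tip.

Call:
carry_out --fingers '[0, 0, 0, 0, 0, 0, 0, 0, 0, 0]' --pt "0 0 3" --pt "0 0 4" --pt "0 0 4" --pt "0 0 4" --pt "0 0 4" --pt "0 0 4" --pt "0 0 4" --pt "0 0 4" --pt "0 0 0" --pt "0 0 0" --roll '[0, 0, 0, 0, 0, 0, 0, 0, 0, 0]'

```text
clock: 9.3
ee_pos: [0.4746, -0.1518, 0.0602]
eef_rot: [0.03, 1.0, 0.0, 0.0]
wrist_force: [-0.1, 0.1, -1.0]
grip_width: 0.25
gripper_force: 58.9
```

Call:
carry_out --fingers '[0, 0, 0, 0, 0, 0, 0, 0, 0, 0]' --pt "1 0 0" --pt "2 0 0" --pt "2 0 0" --pt "2 0 0" --pt "2 0 0" --pt "2 0 0" --pt "2 0 0" --pt "1.5 0 0" --pt "1.5 0 0" --pt "1 0 0" --roll '[0, 0, 0, 0, 0, 0, 0, 0, 0, 0]'

```text
clock: 10.55
ee_pos: [0.4585, -0.1509, 0.0604]
eef_rot: [0.03, 1.0, -0.0, 0.001]
wrist_force: [4.8, -0.3, -2.8]
grip_width: 0.242
gripper_force: 58.8
```

Call:
carry_out --fingers '[0, 0, 0, 0, 0, 0, 0, 0, 0, 0]' --pt "1 0 0" --pt "2 0 0" --pt "3 0 0" --pt "4 0 0" --pt "4 0 0" --pt "4 0 0" --pt "4 0 0" --pt "4 0 0" --pt "2 0 0" --pt "1 0 0" --roll '[0, 0, 0, 0, 0, 0, 0, 0, 0, 0]'

```text
clock: 11.8
ee_pos: [0.4285, -0.149, 0.0602]
eef_rot: [0.03, 1.0, -0.0, 0.0]
wrist_force: [4.5, -1.8, -1.7]
grip_width: 0.242
gripper_force: 58.8
```

Run:
```python
from h import *
import pickle
a=snap('scene');b=snap('top');s=arm.read_state();pickle.dump((a,b,s),open('c4.pkl','wb'))
out=np.zeros((600,800,3),np.uint8)
out[:,:400]=cv2.resize(b['pixels'][110:230,240:320],(400,600),interpolation=2)
out[:400,400:]=cv2.resize(a['pixels'][140:240,240:340],(400,400),interpolation=2)
cv2.imwrite('pics/e3.png',out[:,:,::-1]);print(s['ee_pos'],s['wrist_force'],s['clock'])
```

```text
[ 0.42835164 -0.14897179  0.0601029 ] [ 2.70642248 -0.44252387 -1.26617378] 11.9
```

View pics/e3.png

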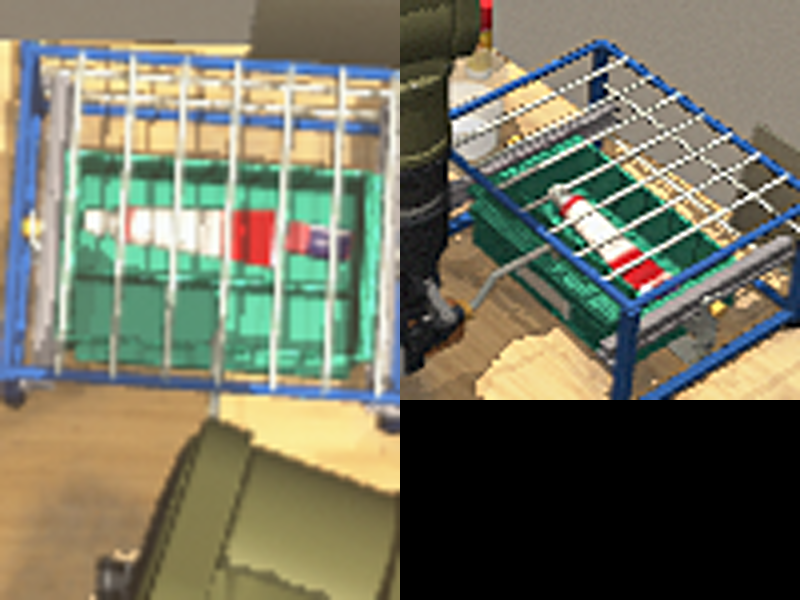

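The tray has moved about 31 mm with the hook: its front edge is at e3 v≈375 and its back edge at v≈160. The rod lies straight through the front, with no tilt seen.

Call:
carry_out --fingers '[0, 0, 0, 0, 0, 0, 0, 0, 0, 0]' --pt "1 0 0" --pt "1.5 0 0" --pt "1.5 0 0" --pt "1.5 0 0" --pt "1 0 0" --pt "1 0 0" --pt "1 0 0" --pt "0.5 0 0" --pt "0.5 0 0" --pt "0.5 0 0" --roll '[0, 0, 0, 0, 0, 0, 0, 0, 0, 0]' --squeeze 30

```text
clock: 13.15
ee_pos: [0.4186, -0.1484, 0.0601]
eef_rot: [0.03, 1.0, 0.0, -0.0]
wrist_force: [4.5, -0.3, -1.6]
grip_width: 0.248
gripper_force: 58.9
```

Call:
carry_out --fingers '[0, 0, 0, 0, 0, 0, 0, 0, 0, 0]' --pt "0.4 0 0" --pt "0.4 0 0" --pt "0.4 0 0" --pt "0.4 0 0" --pt "0.4 0 0" --pt "0.4 0 0" --pt "0.4 0 0" --pt "0.4 0 0" --pt "0.4 0 0" --pt "0.4 0 0" --roll '[0, 0, 0, 0, 0, 0, 0, 0, 0, 0]'

```text
clock: 14.4
ee_pos: [0.4147, -0.1482, 0.0602]
eef_rot: [0.03, 1.0, -0.0, 0.0]
wrist_force: [3.8, 0.3, -1.8]
grip_width: 0.249
gripper_force: 58.9
```

Call:
carry_out --fingers '[0, 0, 0, 0, 0, 0, 0, 0, 0, 0]' --pt "0.4 0 0" --pt "0.4 0 0" --pt "0.4 0 0" --pt "0.4 0 0" --pt "0.4 0 0" --pt "0.4 0 0" --pt "0.4 0 0" --pt "0.4 0 0" --pt "0.4 0 0" --pt "0.4 0 0" --roll '[0, 0, 0, 0, 0, 0, 0, 0, 0, 0]'

```text
clock: 15.65
ee_pos: [0.4106, -0.1479, 0.0601]
eef_rot: [0.03, 1.0, 0.0, 0.0]
wrist_force: [4.8, 0.1, -1.9]
grip_width: 0.244
gripper_force: 58.9
```

Call:
carry_out --fingers '[0, 0, 0, 0, 0, 0, 0, 0, 0, 0]' --pt "0.4 0 0" --pt "0.4 0 0" --pt "0.4 0 0" --pt "0.4 0 0" --pt "0.4 0 0" --pt "0.4 0 0" --pt "0.4 0 0" --pt "0.4 0 0" --pt "0.4 0 0" --pt "0.4 0 0" --roll '[0, 0, 0, 0, 0, 0, 0, 0, 0, 0]'

```text
clock: 16.9
ee_pos: [0.4067, -0.1477, 0.0601]
eef_rot: [0.03, 1.0, -0.0, 0.0]
wrist_force: [4.4, 0.2, -1.5]
grip_width: 0.241
gripper_force: 58.9
```

Call:
carry_out --fingers '[0, 0, 0, 0, 0, 0, 0, 0, 0, 0]' --pt "0.4 0 0" --pt "0.4 0 0" --pt "0.4 0 0" --pt "0.4 0 0" --pt "0.4 0 0" --pt "0.4 0 0" --pt "0.4 0 0" --pt "0.4 0 0" --pt "0.4 0 0" --pt "0.4 0 0" --roll '[0, 0, 0, 0, 0, 0, 0, 0, 0, 0]'

```text
clock: 18.15
ee_pos: [0.4025, -0.1474, 0.0601]
eef_rot: [0.03, 1.0, 0.0, -0.0]
wrist_force: [3.9, -0.2, -2.0]
grip_width: 0.251
gripper_force: 58.9
```

Call:
carry_out --fingers '[0, 0, 0, 0, 0, 0, 0, 0, 0, 0]' --pt "0.4 0 0" --pt "0.4 0 0" --pt "0.4 0 0" --pt "0.4 0 0" --pt "0.4 0 0" --pt "0.4 0 0" --pt "0.4 0 0" --pt "0.4 0 0" --pt "0.4 0 0" --pt "0.4 0 0" --roll '[0, 0, 0, 0, 0, 0, 0, 0, 0, 0]'

```text
clock: 19.4
ee_pos: [0.3985, -0.1472, 0.0601]
eef_rot: [0.03, 1.0, 0.0, -0.0]
wrist_force: [2.9, -0.1, -1.8]
grip_width: 0.249
gripper_force: 58.9
```

Call:
carry_out --fingers '[0, 0, 0, 0, 0, 0, 0, 0, 0, 0]' --pt "0.4 0 0" --pt "0.4 0 0" --pt "0.4 0 0" --pt "0.4 0 0" --pt "0.4 0 0" --pt "0.4 0 0" --pt "0.4 0 0" --pt "0.4 0 0" --pt "0.4 0 0" --pt "0.4 0 0" --roll '[0, 0, 0, 0, 0, 0, 0, 0, 0, 0]'

```text
clock: 20.65
ee_pos: [0.3972, -0.1475, 0.0608]
eef_rot: [0.03, 1.0, -0.0, 0.002]
wrist_force: [11.3, -0.5, -5.4]
grip_width: 0.241
gripper_force: 58.4
```

The stop is found: force rose to 11 N and the TCP no longer follows the command. I'll ease off, then lift the tip out.

Call:
carry_out --fingers '[0, 0, 0, 0, 0, 0, 0, 0, 0, 0]' --pt "-1 0 0" --pt "-2 0 0" --pt "-3 0 0" --pt "-3 0 0" --pt "0 0 -3" --pt "0 0 -6" --pt "0 0 -6" --pt "0 0 -6" --pt "0 0 -6" --pt "0 0 -4" --roll '[0, 0, 0, 0, 0, 0, 0, 0, 0, 0]'

```text
clock: 21.9
ee_pos: [0.4039, -0.1476, 0.0917]
eef_rot: [0.03, 1.0, -0.0, 0.0]
wrist_force: [0.1, -1.0, -2.5]
grip_width: 0.247
gripper_force: 58.9
```

Run:
```python
from h import *
import pickle
a=snap('scene');b=snap('top');s=arm.read_state();pickle.dump((a,b,s),open('c5.pkl','wb'))
out=np.zeros((600,800,3),np.uint8)
out[:,:400]=cv2.resize(b['pixels'][110:230,240:320],(400,600),interpolation=2)
out[:400,400:]=cv2.resize(a['pixels'][140:240,240:340],(400,400),interpolation=2)
cv2.imwrite('pics/e4.png',out[:,:,::-1]);print(s['ee_pos'],s['wrist_force'],s['clock'])
```

```text
[ 0.40404472 -0.14765253  0.09164391] [ 1.11548987  0.51865093 -2.15040903] 22.0
```

View pics/e4.png

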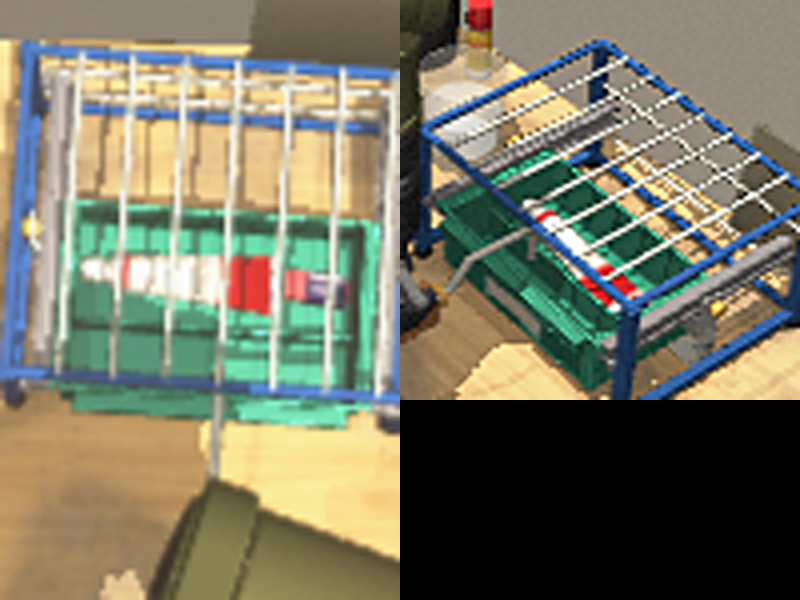

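The tray stands out square: front edge from e4 (70,412) to (345,428), parallel to the rack's front bar. The wall looks intact and the hook tip, near e4 (530,235), is free above it. Next I'll take the hook out and lay it back.

Call:
carry_out --fingers '[0, 0, 0, 0, 0, 0, 0, 0, 0, 0]' --pt "4 0 0" --pt "8 0 0" --pt "8 0 0" --pt "8 0 0" --pt "6 0 0" --pt "2 0 -5" --pt "0 0 -20" --pt "0 0 -25" --pt "0 0 -25" --pt "0 0 -15" --roll '[0, 0, 0, 0, 0, 0, 0, 0, 0, 0]'

```text
clock: 23.25
ee_pos: [0.3685, -0.1456, 0.1827]
eef_rot: [0.03, 1.0, -0.0, 0.001]
wrist_force: [-0.1, 0.3, -0.8]
grip_width: 0.247
gripper_force: 58.9
```

Call:
carry_out --fingers '[0, 0, 0, 0, 0, 0, 0, 0, 0, 0]' --pt "-4 16 0" --pt "-7 30 0" --pt "-7 33 0" --pt "-7 33 0" --pt "-7 33 0" --pt "-7 33 0" --pt "-7 33 0" --pt "-6 30 0" --pt "-4 20 0" --pt "0 0 0" --roll '[0, 0, 0, 0, 0, 0, 0, 0, 0, 0]'

```text
clock: 24.5
ee_pos: [0.4394, 0.1128, 0.1809]
eef_rot: [0.029, 1.0, -0.0, -0.0]
wrist_force: [-1.5, -0.4, -1.4]
grip_width: 0.246
gripper_force: 58.9
```

Call:
carry_out --fingers '[0, 0, 0, 0, 0, 0, 0, 0, 0, 0]' --pt "0 0 10" --pt "0 0 25" --pt "0 0 30" --pt "0 0 30" --pt "0 0 25" --pt "0 0 20" --pt "0 0 12" --pt "0 0 7" --pt "0 0 3" --pt "0 0 2" --roll '[0, 0, 0, 0, 0, 0, 0, 0, 0, 0]'

```text
clock: 25.75
ee_pos: [0.4397, 0.1119, 0.0174]
eef_rot: [0.03, 1.0, 0.0, 0.0]
wrist_force: [0.3, 0.3, -2.4]
grip_width: 0.247
gripper_force: 58.9
```

Call:
carry_out --fingers '[0, 0, 0, 0, 0, 0.3, 0.5, 0.8, 1, 1]' --pt "0 0 1" --pt "0 0 1" --pt "0 0 1" --pt "0 0 0.5" --pt "0 0 0" --pt "0 0 0" --pt "0 0 0" --pt "0 0 0" --pt "0 0 0" --pt "0 0 0" --roll '[0, 0, 0, 0, 0, 0, 0, 0, 0, 0]'

```text
clock: 27.0
ee_pos: [0.4392, 0.1118, 0.0136]
eef_rot: [0.03, 1.0, -0.0, -0.0]
wrist_force: [-0.1, 1.2, -0.1]
grip_width: 0.998
gripper_force: 0.0
```

Call:
carry_out --fingers '[1, 1, 1, 1, 1, 1, 1, 1, 1, 1]' --pt "0 0 0" --pt "0 0 0" --pt "0 0 -3" --pt "0 0 -10" --pt "0 0 -20" --pt "0 0 -30" --pt "0 0 -30" --pt "0 0 -30" --pt "0 0 -30" --pt "0 0 -20" --roll '[0, 0, 0, 0, 0, 0, 0, 0, 0, 0]'

```text
clock: 28.25
ee_pos: [0.4398, 0.112, 0.189]
eef_rot: [0.03, 1.0, 0.0, 0.001]
wrist_force: [0.5, 0.0, 0.6]
grip_width: 1.002
gripper_force: 0.0
```

Call:
carry_out --fingers '[1, 1, 1, 1, 1, 1, 1, 1, 1, 1]' --pt "0 30 0" --pt "0 40 0" --pt "0 40 0" --pt "0 40 0" --pt "0 40 0" --pt "0 30 0" --pt "0 20 0" --pt "0 0 0" --pt "0 0 0" --pt "0 0 0" --roll '[0, 0, 0, 0, 0, 0, 0, 0, 0, 0]'

```text
clock: 29.5
ee_pos: [0.4536, 0.3504, 0.1868]
eef_rot: [0.03, 1.0, -0.0, -0.0]
wrist_force: [0.1, -0.2, 0.4]
grip_width: 0.999
gripper_force: 0.0
```

Run:
```python
from h import *
import pickle
a=snap('scene');b=snap('top');s=arm.read_state()
out=np.zeros((600,800,3),np.uint8)
out[:,:400]=cv2.resize(b['pixels'][110:275,190:340],(400,440),interpolation=2).repeat(1,0)[:600] if 0 else cv2.resize(b['pixels'][110:260,230:330],(400,600),interpolation=2)
out[:300,400:]=cv2.resize(a['pixels'][130:280,150:350],(400,300),interpolation=2)
out[300:,400:]=cv2.resize(b['pixels'][110:260,180:380],(400,300),interpolation=2)
cv2.imwrite('pics/f.png',out[:,:,::-1]);print(s['ee_pos'],s['wrist_force'],s['clock'],s['grip_width'])
```

```text
[0.45368628 0.35061079 0.18678973] [ 0.46595508  0.26372261 -0.6371908 ] 29.6 0.9982556989848577
```

View pics/f.png

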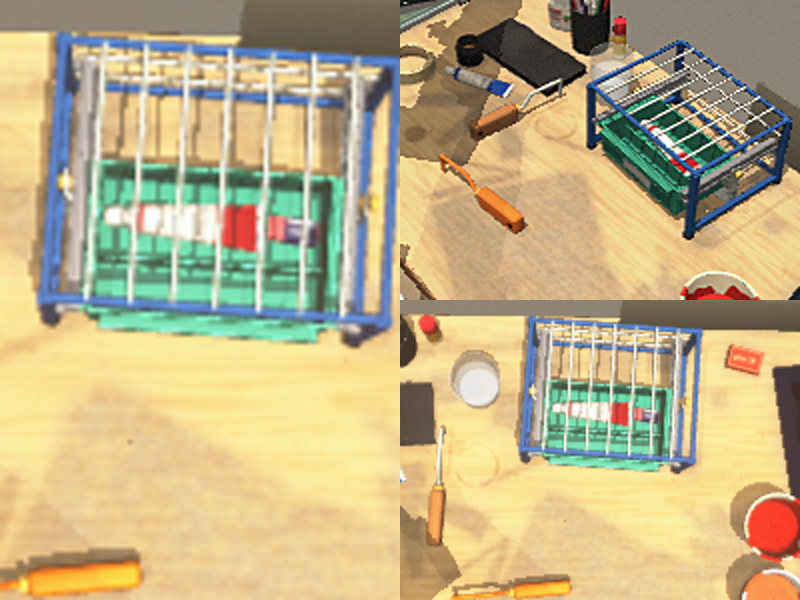

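The hook stands upright at its old place (f.png 437,490), clear of the rack. The tray is out and square (front edge at f.png v≈325 to 340), and the other things have not moved.

```bash
python3 -c "
from station import arm
print(arm.finish_job())"
```

```text
the job is handed in; nothing more can be done
None
```

The job is handed in at about 30 s: the tray was drawn out with the hook until it stood against its stop (last reading 11 N, limit 16 N) and the hook is back at its old place; the catches' click I inferred from the stop force, as I could not see it directly.

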